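Snap a polishing stone into the spindle and tug-check it

ROBOT

A 6-joint arm with a two-finger parallel gripper is mounted at the origin on the work surface. World frame = base frame: x ahead of the robot, y to its left, z up, the work surface at z = 0. Lengths are in m, angles in rad, forces in N, time in s.
With the tool pointing down it reaches from about 0.35 to 0.775 m from the base axis. Payload 5.5 kg.
Tool frame: the origin (TCP) lies at the very end of the fingers, on their centre line; the grasp point (between the pads) lies env.grasp_offset behind it (env.grasp_offset is the distance from the TCP to the grasp point, in m); x points along the fingers, y is the direction in which the jaws open and shut, and the axes are right-handed (so a half turn about x gives the same grasp; the last joint's range is limited). The gripper opens to 85 mm and grips with 20 to 120 N. Pads are 22 mm wide; open, the fingers measure 114 mm over their backs; the gripper's body (76 mm by 85 mm) begins 54 mm behind the grasp point. The pads swing forward as they close: fully open they stand 13 mm farther back than shut.
Start: joints at [-1.326, 0.313, 0.046, 1.304, 0, 1.431], TCP at [0.216, -0.533, 0.231] pointing down, gripper open.
Joint ranges: [-2.76, 2.76], [-0.86, 1.69], [-1.03, 1.26], [-2.2, 2.34], [-1.47, 1.5], [-3.14, 3.14]. Speed limits (rad/s): [2.57, 2.57, 3.14, 3.14, 3.14, 3.14].

INTERFACE

Orientations are given as a unit quaternion [w, x, y, z].
In Python, from workcell import get_state, viewer, job, env gives the robot as it stands.
- The arm moves only by the tool send_rows, never from a script. Its argument "plan" is a list of rows, each a list of 6 numbers: the shift along the tool's x, y, z in mm, then the turn, a rotation vector about the tool's x, y, z in degrees. A call has exactly 10 rows; each row is the pose to reach, as a shift and turn from the pose commanded when the call began, along the tool's axes at that moment; what a row does not reach only later rows make up. A row lasts 1/8 s, in which the tool goes at most 62.5 mm and 10.7 degrees, less where a joint would pass 70% of its speed; a pose out of reach is approached as far as the arm can. A call with a gripper value outside its range is refused whole. "claw" is the finger opening in mm, from 0 to 85.4, set as the call begins (left out, the last holds). The fingers move at their own pace and stop on an object; "newtons" is the grip in N (left out, the last holds). Time passes only in rows, so rows that repeat a pose let the fingers close, or fill a call up. It gives the time, the measured TCP pose, the force and the opening at its end, in the units of the state.
- get_state(): the state, without advancing time (a new reading comes with each control period).
- viewer.read_camera(name): name is "side" or "top"; returns a dict with "frame" (384x512x3 uint8, blue, green, red), "mtx" (3x3 intrinsics, pixels), "rvec" (rotation vector, rad) and "tvec" (3), from world to camera coordinates, as OpenCV has them. Camera axes: x right, y down, z forward; pixel columns grow to the right and rows downward; lengths in m; the calibration is good to about 2 mm. A picture is of the moment at which its call begins. There is no depth.
- job.hand_in(): hands the job in, once; it reports no verdict.
The state is a dict: "clock": time; "joint_pos": joint angles; "qvel": joint speeds; "tau": joint torques, N m; "tcp_pos": TCP position; "orientation": TCP orientation; "wrist_force": force on the tool from outside, world axes, zero at the start; "ft_torque": the same for the moment, N m; "finger_gap": finger opening in m.
Only numpy, scipy, OpenCV 4.12 (cv2) and the standard library are available. Lean on these libraries where they do the work, as an engineer would, in place of code of your own. Each camera call takes 0.05 s, during which the arm holds its last target.

TASK

Fit the flat disc stone to the polishing spindle: lift it by its white hub out of the wooden stand and push its shank down into the chuck until it clicks and the collar sits fully home, without forcing it. Then check that the catch holds by pulling straight up on the hub with a steady 15 N or so for a second, not so hard that it comes out. Let go, leaving the stone fully home in the chuck and everything else where it stands.

Things in the scene. Friction and masses are not known exactly. Their poses are not given: they have to be found in the camera images.
- disc_stone: flat grey abrasive disc, 90 mm across, 20 mm thick, about 0.3 kg, the only wide one of the three stones in the stand; steel collar and shank below, white hub on top. Origin at its seat (as seat). In the stand its collar rests on the block and its shank hangs in an upright 18 mm square hole: it just lifts out
- hub (a point): centre of the disc stone's white square hub (32 x 32 mm, 48 mm high), the part to grip. z up along the shank; x, y square to the hub's faces, which are parallel to the shank's. Down from this point: disc top 24 mm, disc underside 44, seat 52, shank tip 83.5 mm
- seat (a point): centre of the underside of the stone's steel collar (32 mm across, 8 mm thick), 52 mm below the hub's centre, same axes. The steel shank goes down from here: 16 mm square, 31.5 mm long, the last 5.5 mm tapered to 9 mm square, with a notch in each face for the catch
- collar: the disc stone's collar, part of it; origin at the seat
- spindle: upright polishing spindle, fixed: grey housing 190 mm square and 86 mm high, steel pan 176 mm across with its rim 108 mm above the table, and in its middle the chuck, 45 mm across, its flat top at 150 mm. Origin on the table under the chuck's axis
- chuck_mouth (a point): centre of the chuck's flat top face, on which the collar must sit; z up, x, y square to the bore. The bore is oiled steel, 17.5 mm square, 37 mm deep; a 3 mm bevel widens its mouth to 23.5 mm. The shank fits at any quarter turn
- catch: the chuck's catch: two spring plungers, round-nosed brass pins 6 mm thick, 15.6 mm below the chuck's face, standing 4 mm out of the bore's +y and -y walls. Going in, the shank meets them with its seat about 16 mm above the face; about 10 to 15 N pushes it past, then they drop into the notches and draw the stone home. Origin on the table under the chuck's axis
- catch_level (a point): point on the bore's axis level with the plungers, 15.6 mm below the chuck's face. With the stone home there is about 0.8 mm of free play upwards; pulling on lifts it against the springs, starting at about 7 N and growing by about 9 N for each mm; at about 22 N, besides the stone's weight, it would come out. When the pull ends the stone goes home by itself
- stand: wooden block 310 x 110 x 40 mm with three holes in a row along its own x at -105, 0 and +105 mm, holding three mounted stones; origin at the centre of its underside
- cone_stone: mounted stone in the stand, a brown cone 44 mm across, 58 mm high above the block; origin at its seat, on the block's top. Not to be moved
- cylinder_stone: mounted stone in the stand, a grey cylinder 41 mm across, 60 mm high above the block; origin at its seat, on the block's top. Not to be moved
- rubbing_stone: loose grey rubbing stone 104 mm across, 28 mm thick, with a round white knob 34 mm across, 58 mm high in all, lying on the table; origin at the centre of its underside. Bystander
- dressing_block: loose dark brown block 60 x 60 x 90 mm standing on the table; origin at the centre of its underside. Bystander
- tape_roll: loose brown ring 90 mm across, 48 mm high, lying flat on the table; origin at the centre of its underside. Bystander
- marker: loose pen 140 mm long, 16 mm thick, lying on the table; origin under its middle. Bystander
Not all that is in view belongs to the job. What is shaped like the disc_stone but purple is not meant.

How it is judged:
By the outcome, as a careful person would: the job done as asked, in the order asked, and still so for the second after the job is handed in, with the robot touching nothing.
It also fails if it takes over 67 s, if anything falls off the work surface, if the arm or the gripper's body presses on something with over 40 N, if the wrist force passes 120 N, or if a joint passes its speed limit or range.

## Working session

There is one attempt and no reset: what is moved stays moved. The work goes in short steps, Python scripts to look and compute and a tool call to move; the robot and the scene stay as the last step left them, time stands still between calls to the robot, and variables do not carry over. Pictures are saved under pics/ and viewed, and the job is handed in when it is done.

Besides the shell and the picture viewer there is one more tool, called after "Call:" as a command line: name --pt "numbers of a row" for each row, then --argument value for the rest. send_rows: Moves the arm, as the interface text tells. Its arguments: {"type":"object","properties":{"plan":{"type":"array"},"claw":{"type":"number"},"newtons":{"type":"number"}},"required":["plan"]}

```bash
mkdir -p pics; ls; python3 - <<'E'
from workcell import get_state, viewer, job, env
import cv2
print(env.grasp_offset); print(get_state())
for n in("side","top"):
    c=viewer.read_camera(n); cv2.imwrite(f"pics/{n}0.png",c["frame"]); print(n,c["mtx"],c["rvec"],c["tvec"])
E
```

```text
pics
0.0187
{'clock': 0.0, 'joint_pos': array([-1.32559282e+00,  3.14003804e-01,  4.49890372e-02,  1.30361892e+00,
        5.98051832e-06,  1.43120423e+00]), 'qvel': array([ 2.10520423e-04,  3.65180941e-04,  1.00561679e-03,  4.02885137e-04,
        1.94989177e-05, -3.68911635e-05]), 'tau': array([-8.75963860e-05, -4.80626678e+01,  2.98532724e+01,  1.93779438e-02,
        8.33561870e-06,  8.36424050e-06]), 'tcp_pos': array([ 0.21570851, -0.53245083,  0.23041106]), 'orientation': array([-0.13455914, -0.69402718, -0.13585676,  0.69409153]), 'wrist_force': array([-0.42211084, -0.38440777,  0.68848181]), 'ft_torque': array([0.03638278, 0.06006032, 0.02840099]), 'finger_gap': 0.08511189058130696}
side [[431.06570815   0.         250.75062951]
 [  0.         431.06570815 192.90236095]
 [  0.           0.           1.        ]] [ 0.60577121 -2.52661183  1.34933923] [0.50337021 0.18539438 1.03958964]
top [[371.54316669   0.         251.38725861]
 [  0.         371.54316669 190.27196608]
 [  0.           0.           1.        ]] [ 2.13946269 -2.18715162  0.0441681 ] [0.09195561 0.51377155 0.946656  ]
```

View pics/side0.png

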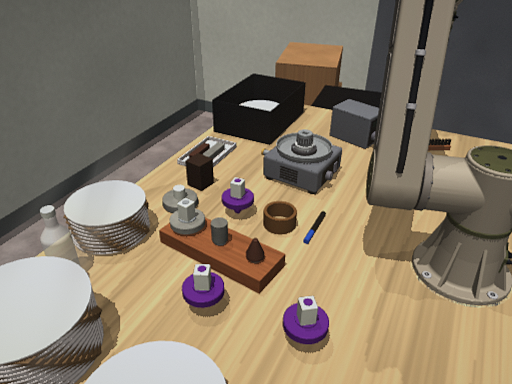

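View pics/top0.png

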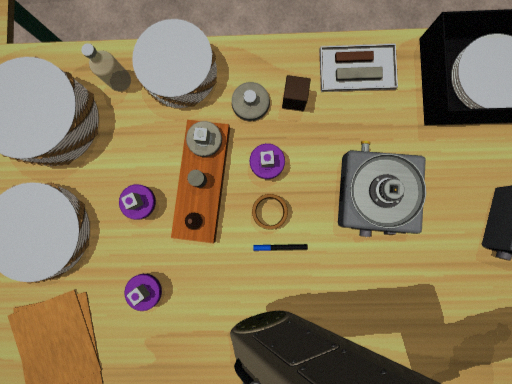

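The disc stone stands in the stand at about (204,137) in the top view and (187,213) in the side view. The chuck is at about (388,188) in the top view and (304,140) in the side view. I'll zoom in on both.

```bash
cat > h.py <<'E'
import numpy as np, cv2
from workcell import get_state, viewer, job, env
def cam(n):
    c=viewer.read_camera(n); R=cv2.Rodrigues(np.array(c["rvec"]))[0]
    c["R"]=R; c["C"]=-R.T@np.array(c["tvec"]).ravel(); return c
def ray(c,uv):
    d=c["R"].T@np.linalg.solve(c["mtx"],[uv[0],uv[1],1]); return d
def onz(c,uv,z):
    d=ray(c,uv); return c["C"]+d*(z-c["C"][2])/d[2]
def proj(c,P):
    return cv2.projectPoints(np.atleast_2d(np.array(P,float)),c["rvec"],c["tvec"],c["mtx"],None)[0][:,0]
E
python3 - <<'E'
from h import *
t=cam("top");s=cam("side")
print(t["C"],s["C"])
def crop(f,x,y,w,h,k): return cv2.resize(f[y:y+h,x:x+w],None,fx=k,fy=k,interpolation=cv2.INTER_CUBIC)
a=crop(t["frame"],165,110,75,60,5);b=crop(t["frame"],335,145,95,90,4)
cv2.imwrite("pics/c1.png",a);cv2.imwrite("pics/c2.png",b)
cv2.imwrite("pics/c3.png",crop(s["frame"],150,180,140,110,5))
cv2.imwrite("pics/c4.png",crop(s["frame"],255,120,100,75,6))
E
```

```text
[0.43966227 0.04529409 0.98651921] [0.11015729 0.90703117 0.73051974]
```

View pics/c1.png

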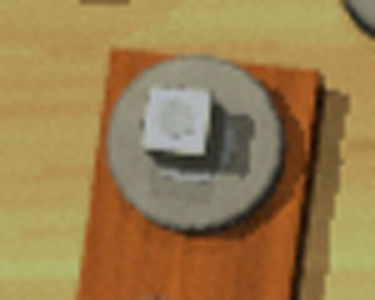

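View pics/c2.png

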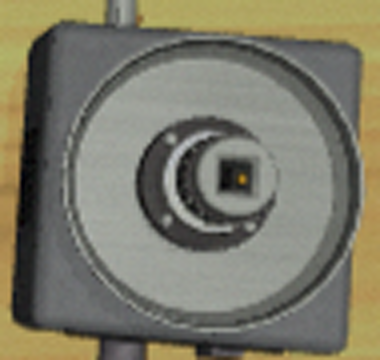

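View pics/c3.png

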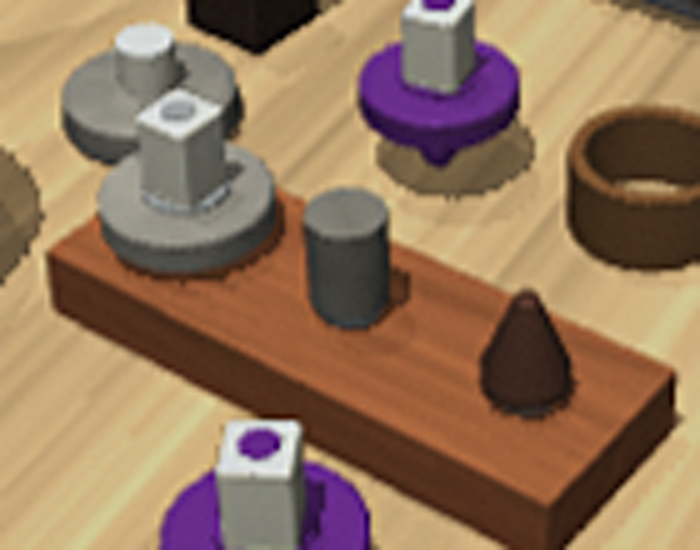

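View pics/c4.png

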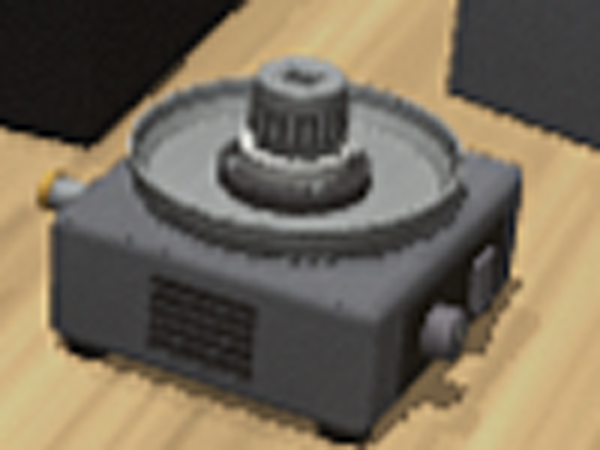

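The top crop shows the hub's top face with corners near (194,127) and (207,141) in full-image pixels. The bore opening is near (395,189). Next I'll measure both by segmentation.

```bash
python3 - <<'E'
from h import *
t=cam("top");s=cam("side")
f=t["frame"];k=8
def up(x,y,w,h): return cv2.resize(f[y:y+h,x:x+w],None,fx=k,fy=k,interpolation=cv2.INTER_CUBIC)
def full(p,x,y): return (np.array(p)+0.5)/k-0.5+[x,y]
# hub top
x,y=185,118; u=up(x,y,32,30); g=cv2.cvtColor(u,cv2.COLOR_BGR2GRAY)
for th in(180,190,200):
    m=cv2.morphologyEx((g>th).astype(np.uint8),cv2.MORPH_CLOSE,np.ones((25,25)))
    m=cv2.morphologyEx(m,cv2.MORPH_OPEN,np.ones((35,35)))
    c=max(cv2.findContours(m,0,2)[0],key=cv2.contourArea)
    b=full(cv2.boxPoints(cv2.minAreaRect(c)),x,y); P=np.array([onz(t,p,.116) for p in b])
    e=np.diff(np.vstack([P,P[:1]]),axis=0)
    print(th,b.round(1).tolist(),P.mean(0).round(4),np.linalg.norm(e,axis=1).round(4),(np.degrees(np.arctan2(e[:,1],e[:,0]))).round(1))
cv2.imwrite("pics/hubmask.png",np.hstack([g,m*255]))
# stand: orange mask
hsv=cv2.cvtColor(f,cv2.COLOR_BGR2HSV)
m=((hsv[...,0]<13)&(hsv[...,1]>150)&(hsv[...,2]>90)).astype(np.uint8); m[:, :150]=0;m[:,240:]=0
m=cv2.morphologyEx(m,cv2.MORPH_OPEN,np.ones((3,3)))
c=max(cv2.findContours(m,0,2)[0],key=cv2.contourArea); b=cv2.boxPoints(cv2.minAreaRect(c))
P=np.array([onz(t,p,.04) for p in b]);e=np.diff(np.vstack([P,P[:1]]),axis=0)
print("stand",b.round(1).tolist(),P.mean(0).round(4),np.linalg.norm(e,axis=1).round(4),(np.degrees(np.arctan2(e[:,1],e[:,0]))).round(1))
# bore
x,y=380,175; u=up(x,y,30,28); g=cv2.cvtColor(u,cv2.COLOR_BGR2GRAY)
cv2.imwrite("pics/bore.png",np.hstack([cv2.resize(g,None,fx=1.6,fy=1.6)]))
for th in(60,80,100):
    m=cv2.morphologyEx((g<th).astype(np.uint8),cv2.MORPH_CLOSE,np.ones((19,19)))
    n,l,st,ce=cv2.connectedComponentsWithStats(m)
    i=l[int(14*k),int(15*k)]
    if i==0: print(th,"none");continue
    c=cv2.findContours((l==i).astype(np.uint8),0,2)[0][0]
    b=full(cv2.boxPoints(cv2.minAreaRect(c)),x,y); P=np.array([onz(t,p,.15) for p in b]);e=np.diff(np.vstack([P,P[:1]]),axis=0)
    print("bore",th,b.round(1).tolist(),P.mean(0).round(4),np.linalg.norm(e,axis=1).round(4),(np.degrees(np.arctan2(e[:,1],e[:,0]))).round(1))
print([ (n,onz(t,p,z).round(3)) for n,p,z in (("rub",(251,100),.05),("dress",(297,88),.09),("purple",(267,158),.09),("housing TL",(341,153),.086))])
E
```

```text
Traceback (most recent call last):
ValueError: max() iterable argument is empty
```

```bash
cat > m.py <<'E'
from h import *
t=cam("top");s=cam("side")
f=t["frame"];k=8
def up(x,y,w,h): return cv2.resize(f[y:y+h,x:x+w],None,fx=k,fy=k,interpolation=cv2.INTER_CUBIC)
def full(p,x,y): return (np.array(p)+0.5)/k-0.5+[x,y]
def rep(n,b,z):
    P=np.array([onz(t,p,z) for p in b]);e=np.diff(np.vstack([P,P[:1]]),axis=0)
    print(n,np.round(b,1).tolist(),P.mean(0).round(4),np.linalg.norm(e,axis=1).round(4),(np.degrees(np.arctan2(e[:,1],e[:,0]))).round(1))
x,y=185,118; u=up(x,y,32,30); g=cv2.cvtColor(u,cv2.COLOR_BGR2GRAY)
print(cv2.cvtColor(f,cv2.COLOR_BGR2GRAY)[122:146,190:212])
out=[g]
for th in(150,160,170):
    m=cv2.morphologyEx((g>th).astype(np.uint8),cv2.MORPH_CLOSE,np.ones((31,31)))
    m=cv2.morphologyEx(m,cv2.MORPH_OPEN,np.ones((35,35)))
    out.append(m*255)
    cs=cv2.findContours(m,0,2)[0]
    if not cs: continue
    rep(th,full(cv2.boxPoints(cv2.minAreaRect(max(cs,key=cv2.contourArea)))
,x,y),.116)
cv2.imwrite("pics/hubmask.png",cv2.resize(np.hstack(out),None,fx=.75,fy=.75))
hsv=cv2.cvtColor(f,cv2.COLOR_BGR2HSV)
m=((hsv[...,0]<13)&(hsv[...,1]>150)&(hsv[...,2]>90)).astype(np.uint8); m[:, :150]=0;m[:,240:]=0
m=cv2.morphologyEx(m,cv2.MORPH_OPEN,np.ones((3,3)))
c=max(cv2.findContours(m,0,2)[0],key=cv2.contourArea); rep("stand",cv2.boxPoints(cv2.minAreaRect(c)),.04)
x,y=380,175; u=up(x,y,30,28); g=cv2.cvtColor(u,cv2.COLOR_BGR2GRAY)
cv2.imwrite("pics/bore.png",cv2.resize(u,None,fx=2,fy=2))
for th in(60,80,100):
    m=cv2.morphologyEx((g<th).astype(np.uint8),cv2.MORPH_CLOSE,np.ones((19,19)))
    n,l,st,ce=cv2.connectedComponentsWithStats(m)
    i=l[int(14*k),int(15*k)]
    if i==0: print(th,"none");continue
    c=cv2.findContours((l==i).astype(np.uint8),0,2)[0][0]
    rep(f"bore{th}",full(cv2.boxPoints(cv2.minAreaRect(c)),x,y),.15)
print([ (n,onz(t,p,z).round(3)) for n,p,z in (("rub",(251,100),.05),("dress",(297,88),.09),("purple",(267,158),.09),("housing TL",(341,153),.086))])
E
python3 m.py
```

```text
[[ 99  93  95  95  99 102 110 119 133 133 147 146 143 141 143 139 140 134
  135 118 120 117]
 [ 98  95  99 102 108 117 130 144 145 148 145 144 146 144 144 143 140 141
  142 143 139 124]
 [ 99  97  99 112 133 142 143 142 143 147 146 142 143 144 141 138 140 139
  140 142 142 138]
 [ 98 101 110 132 139 142 145 144 146 144 141 144 143 141 141 140 140 138
  138 140 140 138]
 [102 113 133 141 146 147 147 143 143 143 140 138 142 141 140 139 140 139
  139 137 139 137]
 [112 136 142 144 141 160 162 147 139 154 146 125 151 150 148 146 139 131
  140 139 137 136]
 [130 141 141 139 147 176 179 178 180 180 177 181 181 180 171 166 151 116
  136 134 139 138]
 [140 138 141 139 135 176 177 179 173 172 177 177 179 179 178 179 173 101
  130 133 138 136]
 [142 139 145 145 151 180 179 175 165 151 166 170 178 177 180 177 169  85
   89 124 136 137]
 [140 142 143 147 170 177 177 168 163 163 164 166 168 176 181 178 170  60
   56  86 125 133]
 [143 144 143 149 171 176 170 165 165 164 164 166 166 172 178 177 167  50
   54  55  98 124]
 [143 141 140 141 175 182 174 167 164 163 166 168 169 170 180 177 167  52
   
[... 1516 characters left out ...]
.04  ] [0.0206 0.0128 0.0206 0.0128] [-91.3 179.3  88.7  -0.6]
bore60 [[389.3, 192.0], [389.8, 184.5], [397.4, 185.0], [397.0, 192.5]] [ 0.5021 -0.2407  0.15  ] [0.0168 0.0169 0.0168 0.0169] [ -6.2 -94.9 173.7  85.2]
bore80 [[389.1, 192.6], [389.5, 184.2], [397.8, 184.6], [397.4, 193.0]] [ 0.5018 -0.2408  0.15  ] [0.0187 0.0182 0.0187 0.0182] [ -5.4 -94.1 174.5  86. ]
bore100 [[388.9, 193.1], [389.2, 183.8], [398.1, 184.1], [397.8, 193.4]] [ 0.5019 -0.2409  0.15  ] [0.0207 0.0194 0.0207 0.0194] [ -4.7 -93.3 175.2  86.7]
[('rub', array([0.747, 0.076, 0.05 ])), ('dress', array([ 0.76 , -0.039,  0.09 ])), ('purple', array([0.588, 0.038, 0.09 ])), ('housing TL', array([ 0.596, -0.141,  0.086]))]
```

View pics/hubmask.png

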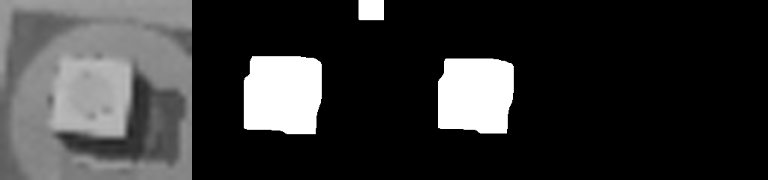

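View pics/bore.png

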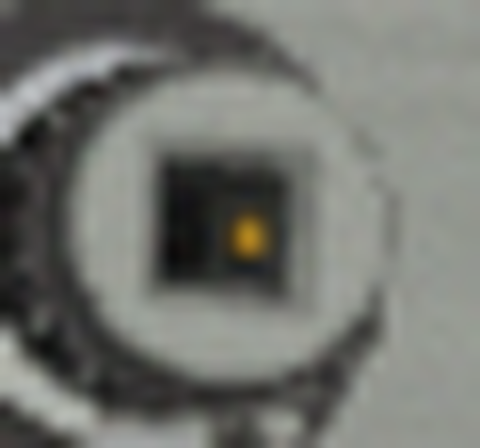

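The bore is clear and square with a small yaw, and its chuck circle is centred at about (394,189). The hub outline is good but too noisy for yaw, so I'll fit lines to its edges, the stand's edges and the bore bevel.

```bash
cat > m2.py <<'E'
from h import *
t=cam("top");s=cam("side")
gt=cv2.cvtColor(t["frame"],cv2.COLOR_BGR2GRAY).astype(np.float32)
def edges(g,c,sgn,half,rng,ths):
    pass
def subpix(g,P,Q,w,n=12,rise=None):
    """edge points: sample profiles normal to P->Q, take strongest gradient; fit line"""
    P,Q=np.array(P,float),np.array(Q,float);d=(Q-P)/np.linalg.norm(Q-P);nn=np.array([-d[1],d[0]])
    pts=[]
    o=np.arange(-w,w+.01,.1)
    gb=cv2.GaussianBlur(g,(0,0),.7)
    for a in np.linspace(.15,.85,n):
        L=P+a*(Q-P)+o[:,None]*nn
        v=cv2.remap(gb,L[:,0].astype(np.float32)[None],L[:,1].astype(np.float32)[None],cv2.INTER_CUBIC)[0]
        gr=np.gradient(v)*(rise if rise else 1); gr=gr if rise else abs(gr)
        pts.append(L[np.argmax(gr)])
    vx,vy,x0,y0=cv2.fitLine(np.array(pts,np.float32),cv2.DIST_HUBER,0,.01,.01).ravel()
    return np.array([x0,y0]),np.array([vx,vy])
def inter(a,b):
    s=np.linalg.solve(np.array([a[1],-b[1]]).T,b[0]-a[0]);return a[0]+s[0]*a[1]
def quad(g,c,w,cam_,z,name,rise=None):
    L=[subpix(g,c[i],c[(i+1)%4],w,rise=rise) for i in range(4)]
    b=np.array([inter(L[i-1],L[i]) for i in range(4)])
    P=np.array([onz(cam_,p,z) for p in b]);e=np.diff(np.vstack([P,P[:1]]),axis=0)
    print(name,b.round(2).tolist(),"ctr",P.mean(0).round(4),"len",(np.linalg.norm(e,axis=1)*1e3).round(1),"yaw",((np.degrees(np.arctan2(e[:,1],e[:,0]))+45)%90-45).round(1))
    return b
E
cat > m3.py <<'E'
from m2 import *
quad(gt,[(194.5,127),(206.5,128),(205.5,140.5),(193,139)],1.8,t,.116,"hub top",-1 if 0 else None)
quad(gt,[(188,120),(229,124.5),(214,242),(172.5,237)],4,t,.04,"stand")
quad(gt,[(389.2,183.8),(399.6,184.3),(399.2,194.0),(388.7,193.5)],1.3,t,.15,"bevel")
quad(gt,[(389.3,184.4),(397.8,184.8),(397.4,192.8),(388.9,192.4)],1.,t,.147,"bore")
quad(gt,[(346,151),(425,152.5),(422,234),(339,231.5)],4,t,.086,"housing")
for p,z in (((394.1,188.9),.15),((388,191),.108)): print(onz(t,p,z))
# triangulate hub and chuck from side: top-face centres
for n,pt,ps,z in (("hub",(199.7,133.8),(186,201.5),.116),("chuck",(393.9,188.8),(305,132.5),.15)):
    P1,P2=t["R"],s["R"]
    A=np.hstack([t["R"],np.reshape(t["tvec"],(3,1))]);B=np.hstack([s["R"],np.reshape(s["tvec"],(3,1))])
    X=cv2.triangulatePoints(t["mtx"]@A,s["mtx"]@B,np.array(pt,float),np.array(ps,float));print(n,(X[:3]/X[3]).ravel(),onz(s,ps,z))
E
python3 m3.py
```

```text
hub top [[194.38999938964844, 126.80999755859375], [206.5500030517578, 127.79000091552734], [205.8800048828125, 140.41000366210938], [193.0399932861328, 139.13999938964844]] ctr [0.6473 0.1975 0.116 ] len [29.5 30.6 31.1 30.1] yaw [-6.4 -3.7 -7.3 -6.7]
stand [[186.6699981689453, 118.13999938964844], [231.1300048828125, 124.41000366210938], [211.9499969482422, 242.69000244140625], [170.4499969482422, 237.47000122070312]] ctr [0.5439 0.2116 0.04  ] len [118.  308.7 107.3 312.2] yaw [ -9.9 -10.   -8.1  -8.1]
bevel [[388.8999938964844, 184.19000244140625], [399.5, 183.80999755859375], [397.6199951171875, 193.82000732421875], [389.20001220703125, 192.49000549316406]] ctr [ 0.5019 -0.2416  0.15  ] len [23.4 22.9 18.6 18.6] yaw [  0.7 -13.3 -10.5  -0.8]
bore [[389.0400085449219, 183.9499969482422], [398.010009765625, 184.0399932861328], [397.8399963378906, 193.07000732421875], [388.94000244140625, 192.8800048828125]] ctr [ 0.5023 -0.2419  0.147 ] len [19.8 20.3 19.6 20.1] yaw [-2.  -4.  -2.5 -3.4]
housing [[342.07000732421875, 148.66000366210938], [425.8699951171875, 155.3800048828125], [420.95001220703125, 234.85000610351562], [336.6700134277344, 227.8000030517578]] ctr [ 0.5007 -0.2334  0.086 ] len [200.5 191.  198.5 192.2] yaw [-6.3 -6.7 -5.9 -6.1]
[ 0.5011471  -0.24222855  0.15      ]
[ 0.49964138 -0.24234432  0.108     ]
hub [0.64542928 0.1974365  0.11725761] [0.6456721  0.19592159 0.116     ]
chuck [ 0.50114664 -0.24266853  0.14784978] [ 0.49942168 -0.23854921  0.15      ]
```

Two views agree to within about 2 mm:
- **Hub top centre:** about (0.6465, 0.197), z 0.116, yaw −6.5°
- **Chuck mouth:** about (0.501, −0.2415), z 0.150, yaw about −5°

Both fit the heights and reach given. Now I'll work out the first move.

```bash
cat > go.py <<'E'
import sys
from h import *
from scipy.spatial.transform import Rotation as Ro
def st(): 
    s=get_state(); q=s["orientation"]; return s,Ro.from_quat([q[1],q[2],q[3],q[0]])
def target(x,y,z,yaw):
    s,R=st(); M=R.as_matrix()
    best=None
    # tool x down, tool y at yaw (deg, world) or +180
    for k in(0,90,180,270):
        a=np.radians(yaw+k); ty=np.array([np.cos(a),np.sin(a),0]);tx=np.array([0,0,-1.]);T=np.column_stack([tx,ty,np.cross(tx,ty)])
        rv=(R.inv()*Ro.from_matrix(T)).as_rotvec(degrees=True)
        print(k,"rot",rv.round(2))
    print("shift mm",(M.T@(np.array([x,y,z])-s["tcp_pos"])*1e3).round(1))
if __name__=="__main__":
    s,R=st();print("t",s["clock"],"tcp",s["tcp_pos"].round(4),"axes\n",R.as_matrix().round(3),"F",s["wrist_force"].round(1),"gap",round(s["finger_gap"],4),"q",s["joint_pos"].round(2))
    if len(sys.argv)>4: target(*map(float,sys.argv[1:5]))
E
python3 go.py 0.6465 0.197 0.20 -6.5
```

```text
t 0.5 tcp [ 0.2158 -0.533   0.2313] axes
 [[ 0.     0.375 -0.927]
 [-0.    -0.927 -0.375]
 [-1.     0.    -0.   ]] F [ 0.2  0.1 -0.2] gap 0.0855 q [-1.33  0.31  0.05  1.3   0.    1.43]
0 rot [-61.46   0.    -0.  ]
90 rot [-151.46    0.     -0.  ]
180 rot [118.54  -0.    -0.  ]
270 rot [28.54 -0.   -0.  ]
shift mm [  31.3 -515.  -673.2]
```

Call:
send_rows --pt "-5 -20 -25 -4 0 0" --pt "-10 -50 -65 -10 0 0" --pt "-15 -83 -108 -16 0 0" --pt "-20 -116 -151 -23 0 0" --pt "-20 -150 -195 -30 0 0" --pt "-20 -185 -240 -37 0 0" --pt "-20 -220 -285 -44 0 0" --pt "-20 -255 -330 -51 0 0" --pt "-20 -290 -378 -57 0 0" --pt "-20 -325 -425 -61.5 0 0" --claw 85 --newtons 70

```text
clock: 1.75
tcp_pos: [0.4887, -0.0705, 0.2516]
orientation: [0.472, 0.527, 0.471, -0.527]
wrist_force: [1.0, -1.4, 0.6]
finger_gap: 0.0853
```

```bash
python3 go.py 0.6465 0.197 0.20 -6.5
```

```text
t 1.75 tcp [ 0.4887 -0.0705  0.2516] axes
 [[ 0.001  0.994 -0.11 ]
 [-0.001 -0.11  -0.994]
 [-1.     0.001  0.   ]] F [ 1.  -1.4  0.6] gap 0.0853 q [-0.31  0.15 -0.12  1.3  -0.    1.37]
0 rot [ 0.21  0.02 -0.06]
90 rot [-8.979e+01  7.000e-02 -3.000e-02]
180 rot [-1.7979e+02  1.0000e-01  4.0000e-02]
270 rot [ 9.021e+01 -3.000e-02 -7.000e-02]
shift mm [  51.7  127.5 -283.2]
```

Call:
send_rows --pt "0 20 -45 0 0 0" --pt "5 42 -95 0 0 0" --pt "10 64 -145 0 0 0" --pt "20 86 -195 0 0 0" --pt "30 108 -245 0 0 0" --pt "40 124 -275 0 0 0" --pt "50 128 -285 0 0 0" --pt "52 128 -285 0 0 0" --pt "52 128 -285 0 0 0" --pt "52 128 -285 0 0 0"

```text
clock: 3.0
tcp_pos: [0.6469, 0.1954, 0.2003]
orientation: [0.471, 0.528, 0.47, -0.527]
wrist_force: [-0.3, -0.2, 0.6]
finger_gap: 0.085
```

```bash
python3 go.py 0.6465 0.197 0.0735 -6.5; python3 - <<'E'
from h import *
for n,(x,y,w,h) in(("top",(150,80,120,110)),("side",(130,130,150,140))):
    c=cam(n);cv2.imwrite(f"pics/{n}1.png",cv2.resize(c["frame"][y:y+h,x:x+w],None,fx=4,fy=4,interpolation=2))
E
```

```text
t 3.0 tcp [0.6469 0.1954 0.2003] axes
 [[ 0.001  0.994 -0.114]
 [-0.    -0.114 -0.994]
 [-1.     0.001 -0.   ]] F [-0.3 -0.2  0.6] gap 0.085 q [ 0.17  0.52  0.29  1.34 -0.    1.86]
0 rot [-0.03 -0.   -0.06]
90 rot [-9.003e+01  5.000e-02 -5.000e-02]
180 rot [ 1.7997e+02 -1.0000e-01  1.0000e-02]
270 rot [ 8.997e+01 -5.000e-02 -5.000e-02]
shift mm [126.8  -0.8  -1.5]
```

View pics/side1.png

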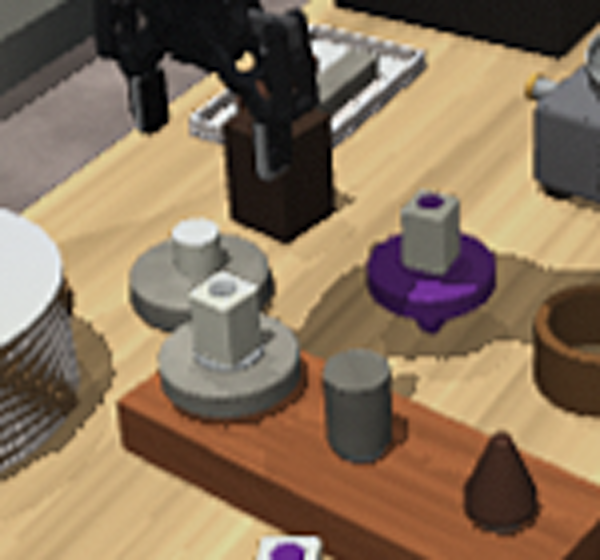

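View pics/top1.png

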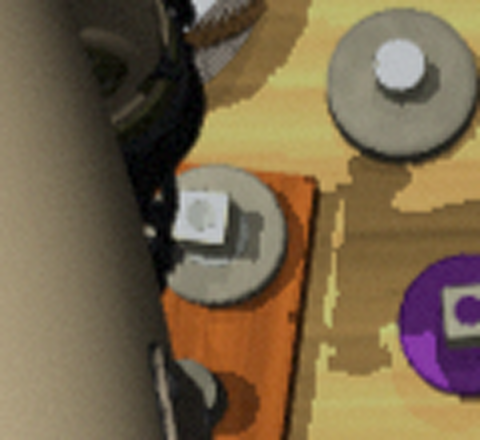

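Call:
send_rows --pt "15 -1 -1.5 0 0 0" --pt "35 -1 -1.5 0 0 0" --pt "60 -1 -1.5 0 0 0" --pt "85 -1 -1.5 0 0 0" --pt "105 -1 -1.5 0 0 0" --pt "118 -1 -1.5 0 0 0" --pt "126 -1 -1.5 0 0 0" --pt "126 -1 -1.5 0 0 0" --pt "126 -1 -1.5 0 0 0" --pt "126 -1 -1.5 0 0 0"

```text
clock: 4.35
tcp_pos: [0.6467, 0.1983, 0.0742]
orientation: [0.471, 0.528, 0.471, -0.527]
wrist_force: [0.5, -0.4, 0.9]
finger_gap: 0.085
```

```bash
python3 go.py 0.6465 0.197 0.0735 -6.5; python3 - <<'E'
from h import *
for n,(x,y,w,h) in(("side",(130,130,150,140)),):
    c=cam(n);cv2.imwrite(f"pics/{n}2.png",cv2.resize(c["frame"][y:y+h,x:x+w],None,fx=4,fy=4,interpolation=2))
E
```

```text
t 4.35 tcp [0.6467 0.1983 0.0742] axes
 [[ 0.002  0.994 -0.112]
 [ 0.    -0.112 -0.994]
 [-1.     0.002 -0.   ]] F [ 0.5 -0.4  0.9] gap 0.085 q [ 0.18  0.58  0.08  1.06 -0.    1.86]
0 rot [ 0.05 -0.02 -0.09]
90 rot [-8.995e+01  5.000e-02 -8.000e-02]
180 rot [-1.7995e+02  1.4000e-01 -3.0000e-02]
270 rot [ 9.005e+01 -8.000e-02 -5.000e-02]
shift mm [ 0.7 -0.1  1.3]
```

View pics/side2.png

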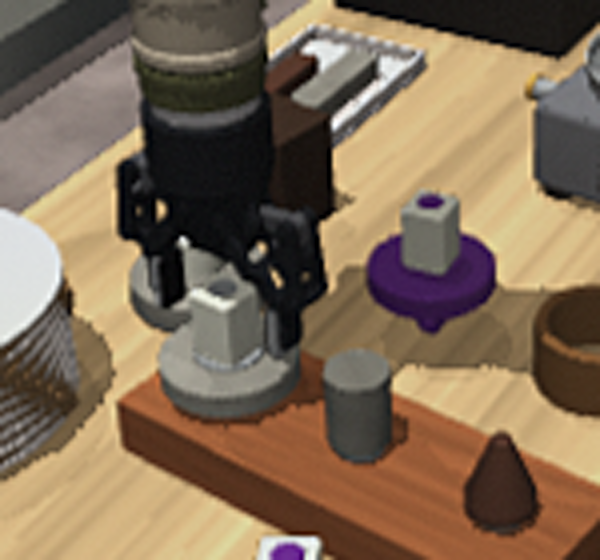

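The side view shows the fingers on either side of the hub, with tips near (172,305) and (285,345) in the crop and clear of the disc and cylinder. Closing now.

Call:
send_rows --pt "0 0 1 0 0 0" --pt "0 0 1 0 0 0" --pt "0 0 1 0 0 0" --pt "0 0 1 0 0 0" --pt "0 0 1 0 0 0" --pt "0 0 1 0 0 0" --pt "0 0 1 0 0 0" --pt "0 0 1 0 0 0" --pt "0 0 1 0 0 0" --pt "0 0 1 0 0 0" --claw 25 --newtons 70

```text
clock: 5.65
tcp_pos: [0.6464, 0.1972, 0.0735]
orientation: [0.471, 0.528, 0.471, -0.527]
wrist_force: [1.9, -0.2, 3.0]
finger_gap: 0.0312
```

```bash
python3 go.py; python3 - <<'E'
from h import *
for n,(x,y,w,h) in(("side",(130,130,150,140)),):
    c=cam(n);cv2.imwrite(f"pics/{n}3.png",cv2.resize(c["frame"][y:y+h,x:x+w],None,fx=4,fy=4,interpolation=2))
E
```

```text
t 5.65 tcp [0.6464 0.1972 0.0735] axes
 [[ 0.001  0.994 -0.112]
 [-0.    -0.112 -0.994]
 [-1.     0.001 -0.   ]] F [ 1.9 -0.2  3. ] gap 0.0312 q [ 0.18  0.58  0.07  1.06 -0.    1.86]
```

View pics/side3.png

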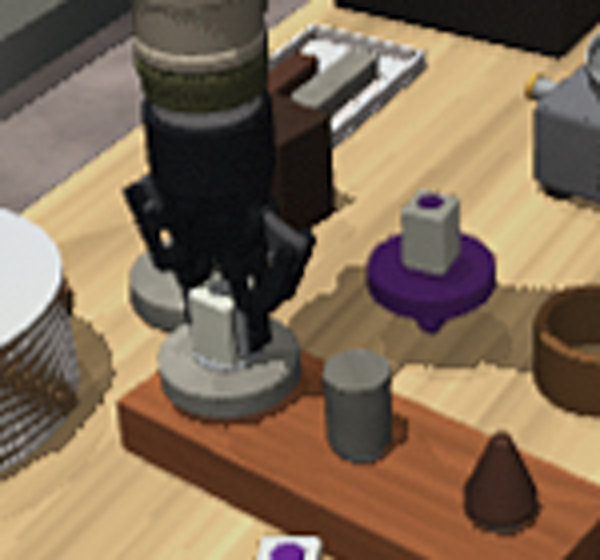

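Gap is 31 mm, so the hub is gripped. I'll lift it straight up.

Call:
send_rows --pt "-5 0 0 0 0 0" --pt "-15 0 0 0 0 0" --pt "-30 0 0 0 0 0" --pt "-50 0 0 0 0 0" --pt "-80 0 0 0 0 0" --pt "-110 0 0 0 0 0" --pt "-140 0 0 0 0 0" --pt "-170 0 0 0 0 0" --pt "-187 0 0 0 0 0" --pt "-187 0 0 0 0 0"

```text
clock: 6.95
tcp_pos: [0.6462, 0.1975, 0.2628]
orientation: [0.472, 0.528, 0.471, -0.526]
wrist_force: [0.1, -0.1, -3.1]
finger_gap: 0.0313
```

```bash
python3 go.py 0.501 -0.2415 0.260 -5; python3 - <<'E'
from h import *
for n,(x,y,w,h) in(("side",(130,80,150,140)),):
    c=cam(n);cv2.imwrite(f"pics/{n}4.png",cv2.resize(c["frame"][y:y+h,x:x+w],None,fx=4,fy=4,interpolation=2))
E
```

```text
t 6.95 tcp [0.6462 0.1975 0.2628] axes
 [[ 0.003  0.994 -0.112]
 [ 0.001 -0.112 -0.994]
 [-1.     0.003 -0.001]] F [ 0.1 -0.1 -3.1] gap 0.0313 q [0.18 0.52 0.43 1.48 0.   1.86]
0 rot [-1.44 -0.06 -0.16]
90 rot [-9.144e+01  8.000e-02 -1.700e-01]
180 rot [ 1.7856e+02 -2.4000e-01  1.0000e-01]
270 rot [ 8.856e+01 -1.700e-01 -7.000e-02]
shift mm [  2.1 -95.1 452.5]
```

View pics/side4.png

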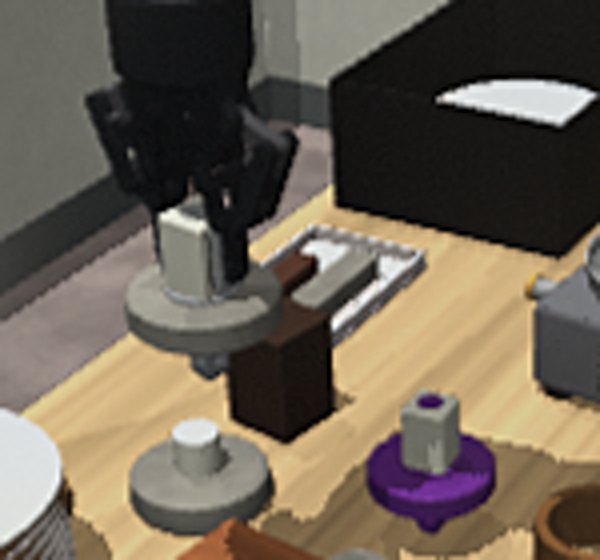

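The stone is out and upright, and the 3.1 N load matches its weight. I'll carry it over the chuck.

Call:
send_rows --pt "0 -4 20 0 0 0" --pt "0 -13 60 0 0 0" --pt "0 -23 110 0 0 0" --pt "0 -34 162 0 0 0" --pt "0 -45 215 -0.5 0 0" --pt "0 -56 268 -1 0 0" --pt "0 -67 320 -1.5 0 0" --pt "0 -78 370 -1.5 0 0" --pt "0 -87 415 -1.5 0 0" --pt "0 -93 443 -1.5 0 0"

```text
clock: 8.25
tcp_pos: [0.5021, -0.2339, 0.259]
orientation: [-0.477, -0.521, -0.478, 0.522]
wrist_force: [0.8, 0.0, -2.8]
finger_gap: 0.0313
```

Call:
send_rows --pt "0 -2 7 0 0 0" --pt "0 -2 10 0 0 0" --pt "0 -2 10 0 0 0" --pt "0 -2 10 0 0 0" --pt "0 -2 10 0 0 0" --pt "0 -2 10 0 0 0" --pt "0 -2 10 0 0 0" --pt "0 -2 10 0 0 0" --pt "0 -2 10 0 0 0" --pt "0 -2 10 0 0 0"

```text
clock: 9.5
tcp_pos: [0.501, -0.2424, 0.2603]
orientation: [-0.478, -0.521, -0.478, 0.521]
wrist_force: [0.8, -0.3, -2.1]
finger_gap: 0.0313
```

```bash
python3 go.py 0.501 -0.2415 0.220 -5; python3 - <<'E'
from h import *
for n,(x,y,w,h) in(("side",(230,50,150,140)),("top",(310,110,140,140))):
    c=cam(n);cv2.imwrite(f"pics/{n}5.png",cv2.resize(c["frame"][y:y+h,x:x+w],None,fx=4,fy=4,interpolation=2))
E
```

```text
t 9.5 tcp [ 0.501  -0.2424  0.2603] axes
 [[ 0.     0.996 -0.086]
 [-0.    -0.086 -0.996]
 [-1.     0.     0.   ]] F [ 0.8 -0.3 -2.1] gap 0.0313 q [-0.59  0.27  0.06  1.36 -0.    1.06]
0 rot [ 0.04  0.01 -0.  ]
90 rot [-8.996e+01  1.000e-02  0.000e+00]
180 rot [-1.7996e+02  0.0000e+00  1.0000e-02]
270 rot [ 9.004e+01  0.000e+00 -1.000e-02]
shift mm [40.3 -0.1 -0.9]
```

View pics/side5.png

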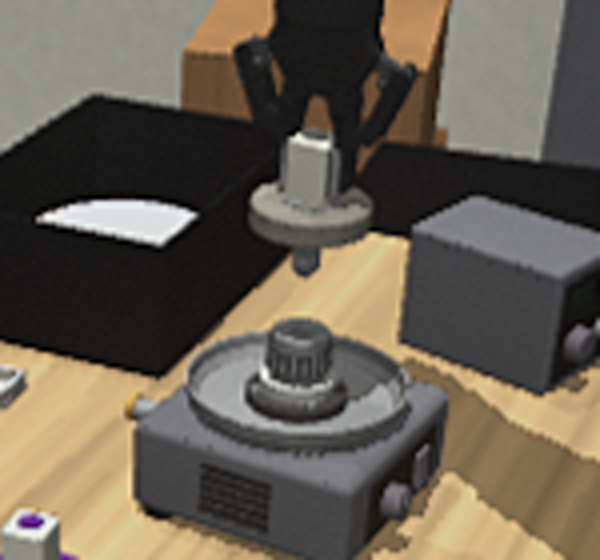

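View pics/top5.png

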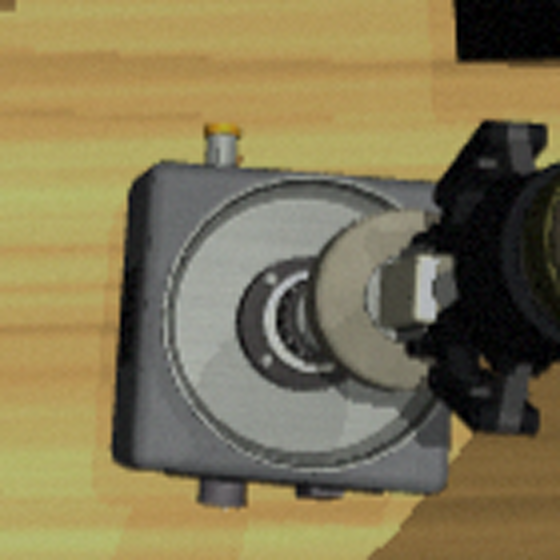

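```bash
python3 - <<'E'
from h import *
s=cam("side"); print(proj(s,[[.501,-.2424,.195],[.501,-.2415,.15],[.501,-.2424,.15]]))
f=s["frame"]; cv2.imwrite("pics/z6.png",cv2.resize(f[90:155,270:345],None,fx=9,fy=9,interpolation=2))
E
```

```text
[[306.093675   118.30786035]
 [304.86044382 132.01878309]
 [304.96539279 131.90420903]]
```

View pics/z6.png

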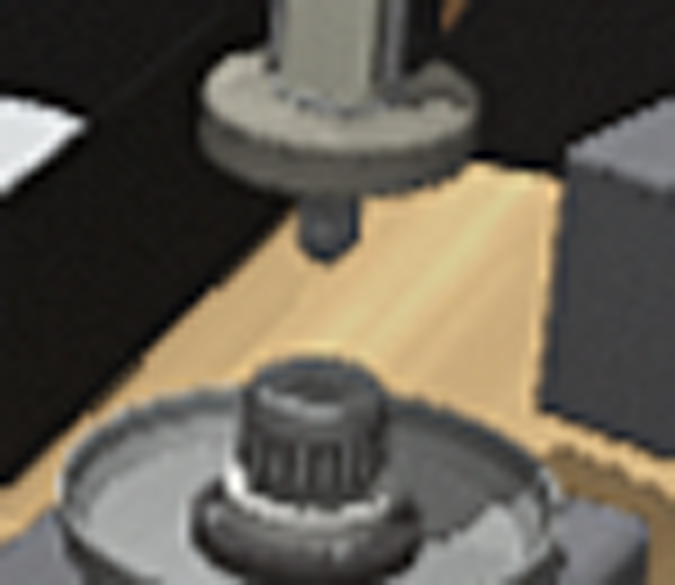

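Shank tip at (306.4,119) and chuck top at (305,132.5) line up with where my estimates project, to within about 0.5 px (about 1 mm), well inside the bevel. I'll lower it in stages.

Call:
send_rows --pt "8 0 -0.9 0 0 0" --pt "18 0 -0.9 0 0 0" --pt "28 0 -0.9 0 0 0" --pt "36 0 -0.9 0 0 0" --pt "41 0 -0.9 0 0 0" --pt "44 0 -0.9 0 0 0" --pt "46 0 -0.9 0 0 0" --pt "48 0 -0.9 0 0 0" --pt "48 0 -0.9 0 0 0" --pt "48 0 -0.9 0 0 0"

```text
clock: 10.9
tcp_pos: [0.5012, -0.2415, 0.2125]
orientation: [0.478, 0.521, 0.478, -0.521]
wrist_force: [-0.3, -0.2, -2.4]
finger_gap: 0.0316
```

```bash
python3 go.py 0.501 -0.2415 0.220 -5; python3 - <<'E'
from h import *
print(get_state()["ft_torque"])
s=cam("side");f=s["frame"]; cv2.imwrite("pics/z7.png",cv2.resize(f[90:155,270:345],None,fx=9,fy=9,interpolation=2))
E
```

```text
t 10.9 tcp [ 0.5012 -0.2415  0.2125] axes
 [[ 0.     0.996 -0.086]
 [-0.    -0.086 -0.996]
 [-1.     0.     0.   ]] F [-0.3 -0.2 -2.4] gap 0.0316 q [-0.59  0.28 -0.04  1.25 -0.    1.06]
0 rot [ 0.05  0.01 -0.02]
90 rot [-8.995e+01  3.000e-02 -0.000e+00]
180 rot [-1.7995e+02  3.0000e-02  2.0000e-02]
270 rot [ 9.005e+01 -0.000e+00 -3.000e-02]
shift mm [-7.5 -0.2  0. ]
[-0.00411689  0.00326127  0.01698648]
```

View pics/z7.png

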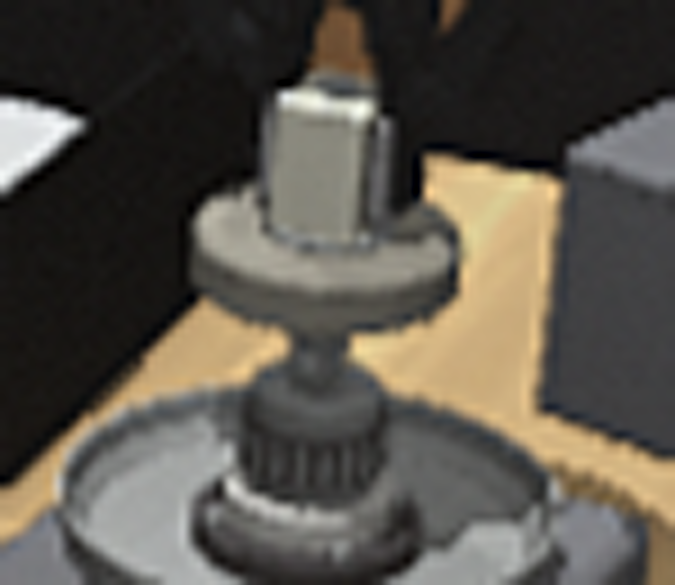

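Call:
send_rows --pt "1 0 0 0 0 0" --pt "2 0 0 0 0 0" --pt "3 0 0 0 0 0" --pt "4 0 0 0 0 0" --pt "5 0 0 0 0 0" --pt "6 0 0 0 0 0" --pt "7 0 0 0 0 0" --pt "8 0 0 0 0 0" --pt "8 0 0 0 0 0" --pt "8 0 0 0 0 0"

```text
clock: 12.2
tcp_pos: [0.5012, -0.242, 0.2043]
orientation: [-0.478, -0.521, -0.478, 0.521]
wrist_force: [0.1, -4.6, -4.1]
finger_gap: 0.0316
```

```bash
python3 go.py; python3 -c "
from h import *
print(get_state()['ft_torque'].round(2))"
```

```text
t 12.2 tcp [ 0.5012 -0.242   0.2043] axes
 [[ 0.     0.996 -0.087]
 [-0.001 -0.087 -0.996]
 [-1.     0.     0.001]] F [ 0.1 -4.6 -4.1] gap 0.0316 q [-0.59  0.29 -0.06  1.23 -0.    1.06]
[-1.29  0.04  0.05]
```

The sideways force is −4.6 N in y, so the shank is touching the +y wall. I'll shift toward −y (tool +z) to relieve it.

Call:
send_rows --pt "0 0 0.4 0 0 0" --pt "0 0 0.8 0 0 0" --pt "0 0 1.2 0 0 0" --pt "0 0 1.2 0 0 0" --pt "0 0 1.2 0 0 0" --pt "0 0 1.2 0 0 0" --pt "0 0 1.2 0 0 0" --pt "0 0 1.2 0 0 0" --pt "0 0 1.2 0 0 0" --pt "0 0 1.2 0 0 0"

```text
clock: 13.45
tcp_pos: [0.5009, -0.2424, 0.2042]
orientation: [0.478, 0.521, 0.478, -0.521]
wrist_force: [-1.0, -1.4, -3.4]
finger_gap: 0.0313
```

```bash
python3 go.py; python3 -c "
from h import *
print(get_state()['ft_torque'].round(2))"
```

```text
t 13.45 tcp [ 0.5009 -0.2424  0.2042] axes
 [[-0.     0.996 -0.086]
 [ 0.    -0.086 -0.996]
 [-1.    -0.    -0.   ]] F [-1.  -1.4 -3.4] gap 0.0313 q [-0.6   0.29 -0.06  1.23  0.    1.06]
[-0.29 -0.05 -0.  ]
```

Call:
send_rows --pt "0.5 0 0.3 0 0 0" --pt "1 0 0.6 0 0 0" --pt "1.5 0 0.6 0 0 0" --pt "2 0 0.6 0 0 0" --pt "2.5 0 0.6 0 0 0" --pt "3 0 0.6 0 0 0" --pt "3.5 0 0.6 0 0 0" --pt "4 0 0.6 0 0 0" --pt "4 0 0.6 0 0 0" --pt "4 0 0.6 0 0 0"

```text
clock: 14.7
tcp_pos: [0.5009, -0.2432, 0.2003]
orientation: [-0.478, -0.521, -0.478, 0.521]
wrist_force: [-0.3, 0.0, -3.5]
finger_gap: 0.0311
```

```bash
python3 go.py; python3 -c "
from h import *
print(get_state()['ft_torque'].round(2))"
```

```text
t 14.7 tcp [ 0.5009 -0.2432  0.2003] axes
 [[ 0.     0.996 -0.086]
 [-0.    -0.086 -0.996]
 [-1.     0.     0.   ]] F [-0.3  0.  -3.5] gap 0.0311 q [-0.6   0.29 -0.06  1.22 -0.    1.06]
[-0.01  0.01 -0.  ]
```

Sliding free in the bore. Now pressing gently against the catch.

Call:
send_rows --pt "0.5 0 0 0 0 0" --pt "1 0 0 0 0 0" --pt "1.5 0 0 0 0 0" --pt "2 0 0 0 0 0" --pt "2.5 0 0 0 0 0" --pt "3 0 0 0 0 0" --pt "3.5 0 0 0 0 0" --pt "4 0 0 0 0 0" --pt "4 0 0 0 0 0" --pt "4 0 0 0 0 0"

```text
clock: 15.95
tcp_pos: [0.501, -0.2434, 0.1965]
orientation: [0.478, 0.521, 0.478, -0.521]
wrist_force: [0.5, 1.1, 4.3]
finger_gap: 0.0319
```

```bash
python3 go.py
```

```text
t 15.95 tcp [ 0.501  -0.2434  0.1965] axes
 [[ 0.     0.996 -0.086]
 [-0.    -0.086 -0.996]
 [-1.     0.     0.   ]] F [0.5 1.1 4.3] gap 0.0319 q [-0.6   0.29 -0.07  1.21 -0.    1.06]
```

Call:
send_rows --pt "0.5 0 0 0 0 0" --pt "1 0 0 0 0 0" --pt "1.5 0 0 0 0 0" --pt "2 0 0 0 0 0" --pt "2.5 0 0 0 0 0" --pt "3 0 0 0 0 0" --pt "3.5 0 0 0 0 0" --pt "4 0 0 0 0 0" --pt "4 0 0 0 0 0" --pt "4 0 0 0 0 0"

```text
clock: 17.2
tcp_pos: [0.5003, -0.243, 0.1913]
orientation: [-0.477, -0.521, -0.479, 0.521]
wrist_force: [1.0, -1.3, -4.6]
finger_gap: 0.0314
```

```bash
python3 go.py
```

```text
t 17.2 tcp [ 0.5003 -0.243   0.1913] axes
 [[-0.002  0.996 -0.086]
 [ 0.001 -0.086 -0.996]
 [-1.    -0.002 -0.001]] F [ 1.  -1.3 -4.6] gap 0.0314 q [-0.6   0.29 -0.08  1.2  -0.    1.06]
```

Call:
send_rows --pt "0.5 0 0 0 0 0" --pt "1 0 0 0 0 0" --pt "1.5 0 0 0 0 0" --pt "2 0 0 0 0 0" --pt "2.5 0 0 0 0 0" --pt "3 0 0 0 0 0" --pt "3.5 0 0 0 0 0" --pt "4 0 0 0 0 0" --pt "4.5 0 0 0 0 0" --pt "5 0 0 0 0 0"

```text
clock: 18.45
tcp_pos: [0.5003, -0.2428, 0.1855]
orientation: [-0.477, -0.521, -0.479, 0.521]
wrist_force: [1.2, -0.8, -14.6]
finger_gap: 0.0314
```

```bash
python3 go.py
```

```text
t 18.45 tcp [ 0.5003 -0.2428  0.1855] axes
 [[-0.002  0.996 -0.086]
 [ 0.002 -0.086 -0.996]
 [-1.    -0.002 -0.001]] F [  1.2  -0.8 -14.6] gap 0.0314 q [-0.6   0.3  -0.09  1.19 -0.    1.06]
```

The catch is drawing the stone in (Fz −14.6 N). Following it down.

Call:
send_rows --pt "0.4 0 0 0 0 0" --pt "0.8 0 0 0 0 0" --pt "1.2 0 0 0 0 0" --pt "1.6 0 0 0 0 0" --pt "2 0 0 0 0 0" --pt "2.4 0 0 0 0 0" --pt "2.8 0 0 0 0 0" --pt "2.8 0 0 0 0 0" --pt "2.8 0 0 0 0 0" --pt "2.8 0 0 0 0 0"

```text
clock: 19.7
tcp_pos: [0.5014, -0.2434, 0.1849]
orientation: [0.478, 0.521, 0.478, -0.521]
wrist_force: [1.0, -0.3, -9.0]
finger_gap: 0.0316
```

```bash
python3 go.py
```

```text
t 19.7 tcp [ 0.5014 -0.2434  0.1849] axes
 [[ 0.001  0.996 -0.086]
 [-0.001 -0.086 -0.996]
 [-1.     0.001  0.   ]] F [ 1.  -0.3 -9. ] gap 0.0316 q [-0.6   0.3  -0.09  1.18  0.    1.06]
```

Call:
send_rows --pt "0.3 0 0 0 0 0" --pt "0.6 0 0 0 0 0" --pt "0.9 0 0 0 0 0" --pt "1.2 0 0 0 0 0" --pt "1.5 0 0 0 0 0" --pt "1.5 0 0 0 0 0" --pt "1.5 0 0 0 0 0" --pt "1.5 0 0 0 0 0" --pt "1.5 0 0 0 0 0" --pt "1.5 0 0 0 0 0"

```text
clock: 20.95
tcp_pos: [0.5012, -0.2435, 0.1835]
orientation: [0.478, 0.521, 0.478, -0.521]
wrist_force: [-0.7, -0.6, 2.1]
finger_gap: 0.0315
```

```bash
python3 go.py;python3 - <<'E'
from h import *
s=cam("side");f=s["frame"]; cv2.imwrite("pics/z8.png",cv2.resize(f[90:155,270:345],None,fx=9,fy=9,interpolation=2))
E
```

```text
t 20.95 tcp [ 0.5012 -0.2435  0.1835] axes
 [[ 0.001  0.996 -0.086]
 [-0.001 -0.086 -0.996]
 [-1.     0.001  0.001]] F [-0.7 -0.6  2.1] gap 0.0315 q [-0.6   0.3  -0.1   1.18 -0.    1.06]
```

View pics/z8.png

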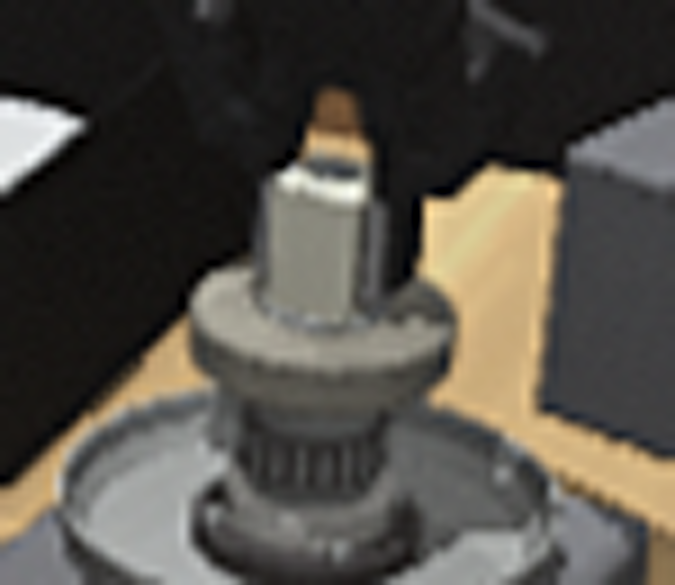

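TCP 0.1835 m is the predicted home height and Fz has turned upward. A slight extra press will confirm a hard stop.

Call:
send_rows --pt "0.3 0 0 0 0 0" --pt "0.6 0 0 0 0 0" --pt "0.6 0 0 0 0 0" --pt "0.6 0 0 0 0 0" --pt "0.6 0 0 0 0 0" --pt "0.6 0 0 0 0 0" --pt "0.6 0 0 0 0 0" --pt "0.6 0 0 0 0 0" --pt "0.6 0 0 0 0 0" --pt "0.6 0 0 0 0 0"

```text
clock: 22.25
tcp_pos: [0.5012, -0.2435, 0.1834]
orientation: [0.478, 0.521, 0.477, -0.521]
wrist_force: [-1.9, 1.1, 7.8]
finger_gap: 0.0313
```

Call:
send_rows --pt "-0.5 0 0 0 0 0" --pt "-1 0 0 0 0 0" --pt "-1.5 0 0 0 0 0" --pt "-2 0 0 0 0 0" --pt "-2.5 0 0 0 0 0" --pt "-3 0 0 0 0 0" --pt "-3 0 0 0 0 0" --pt "-3 0 0 0 0 0" --pt "-3 0 0 0 0 0" --pt "-3 0 0 0 0 0"

```text
clock: 23.5
tcp_pos: [0.5005, -0.2431, 0.1849]
orientation: [-0.478, -0.521, -0.478, 0.521]
wrist_force: [-0.4, -1.3, -8.0]
finger_gap: 0.0315
```

Call:
send_rows --pt "-0.3 0 0 0 0 0" --pt "-0.6 0 0 0 0 0" --pt "-0.9 0 0 0 0 0" --pt "-1.2 0 0 0 0 0" --pt "-1.2 0 0 0 0 0" --pt "-1.2 0 0 0 0 0" --pt "-1.2 0 0 0 0 0" --pt "-1.2 0 0 0 0 0" --pt "-1.2 0 0 0 0 0" --pt "-1.2 0 0 0 0 0"

```text
clock: 24.75
tcp_pos: [0.5004, -0.243, 0.1861]
orientation: [-0.477, -0.521, -0.478, 0.521]
wrist_force: [-0.3, -0.3, -21.5]
finger_gap: 0.031
```

```bash
python3 go.py
```

```text
t 24.75 tcp [ 0.5004 -0.243   0.1861] axes
 [[-0.001  0.996 -0.086]
 [ 0.001 -0.086 -0.996]
 [-1.    -0.001 -0.001]] F [ -0.3  -0.3 -21.5] gap 0.031 q [-0.6   0.3  -0.09  1.19 -0.    1.06]
```

About 18.5 N net, slightly high. I'll back off a little and hold.

Call:
send_rows --pt "0.35 0 0 0 0 0" --pt "0.35 0 0 0 0 0" --pt "0.35 0 0 0 0 0" --pt "0.35 0 0 0 0 0" --pt "0.35 0 0 0 0 0" --pt "0.35 0 0 0 0 0" --pt "0.35 0 0 0 0 0" --pt "0.35 0 0 0 0 0" --pt "0.35 0 0 0 0 0" --pt "0.35 0 0 0 0 0"

```text
clock: 26.0
tcp_pos: [0.5011, -0.2433, 0.1863]
orientation: [0.478, 0.521, 0.478, -0.521]
wrist_force: [0.3, -0.4, -20.7]
finger_gap: 0.0311
```

```bash
python3 go.py
```

```text
t 26.0 tcp [ 0.5011 -0.2433  0.1863] axes
 [[ 0.     0.996 -0.086]
 [-0.    -0.086 -0.996]
 [-1.     0.     0.   ]] F [  0.3  -0.4 -20.7] gap 0.0311 q [-0.6   0.29 -0.09  1.19  0.    1.06]
```

Call:
send_rows --pt "0.35 0 0 0 0 0" --pt "0.35 0 0 0 0 0" --pt "0.35 0 0 0 0 0" --pt "0.35 0 0 0 0 0" --pt "0.35 0 0 0 0 0" --pt "0.35 0 0 0 0 0" --pt "0.35 0 0 0 0 0" --pt "0.35 0 0 0 0 0" --pt "0.35 0 0 0 0 0" --pt "0.35 0 0 0 0 0"

```text
clock: 27.25
tcp_pos: [0.5009, -0.2433, 0.1859]
orientation: [-0.478, -0.521, -0.478, 0.521]
wrist_force: [-0.0, 0.2, -16.4]
finger_gap: 0.0311
```

```bash
python3 go.py
```

```text
t 27.25 tcp [ 0.5009 -0.2433  0.1859] axes
 [[-0.     0.996 -0.086]
 [-0.    -0.086 -0.996]
 [-1.    -0.     0.   ]] F [ -0.    0.2 -16.4] gap 0.0311 q [-0.6   0.29 -0.09  1.18 -0.    1.06]
```

Holding here, a hair higher, for a full steady second.

Call:
send_rows --pt "-0.1 0 0 0 0 0" --pt "-0.1 0 0 0 0 0" --pt "-0.1 0 0 0 0 0" --pt "-0.1 0 0 0 0 0" --pt "-0.1 0 0 0 0 0" --pt "-0.1 0 0 0 0 0" --pt "-0.1 0 0 0 0 0" --pt "-0.1 0 0 0 0 0" --pt "-0.1 0 0 0 0 0" --pt "-0.1 0 0 0 0 0"

```text
clock: 28.5
tcp_pos: [0.5008, -0.2432, 0.186]
orientation: [-0.478, -0.521, -0.478, 0.521]
wrist_force: [0.2, -0.1, -17.2]
finger_gap: 0.0312
```

```bash
python3 go.py
```

```text
t 28.5 tcp [ 0.5008 -0.2432  0.186 ] axes
 [[-0.     0.996 -0.086]
 [-0.    -0.086 -0.996]
 [-1.    -0.     0.   ]] F [  0.2  -0.1 -17.2] gap 0.0312 q [-0.6   0.29 -0.09  1.18 -0.    1.06]
```

The catch held about 14 N net (17 N with the weight), steady, with nothing slipping. Easing back home.

Call:
send_rows --pt "0.5 0 0 0 0 0" --pt "1 0 0 0 0 0" --pt "1.5 0 0 0 0 0" --pt "2 0 0 0 0 0" --pt "2.4 0 0 0 0 0" --pt "2.7 0 0 0 0 0" --pt "2.9 0 0 0 0 0" --pt "2.9 0 0 0 0 0" --pt "2.9 0 0 0 0 0" --pt "2.9 0 0 0 0 0"

```text
clock: 29.75
tcp_pos: [0.5012, -0.2435, 0.1835]
orientation: [0.478, 0.521, 0.477, -0.521]
wrist_force: [0.0, -0.5, -0.2]
finger_gap: 0.0312
```

```bash
python3 go.py
```

```text
t 29.75 tcp [ 0.5012 -0.2435  0.1835] axes
 [[ 0.001  0.996 -0.086]
 [-0.001 -0.086 -0.996]
 [-1.     0.001  0.001]] F [ 0.  -0.5 -0.2] gap 0.0312 q [-0.6   0.3  -0.1   1.18 -0.    1.06]
```

Back at 0.1835 m with the weight resting on the chuck. Letting go, then rising.

Call:
send_rows --pt "0 0 0 0 0 0" --pt "0 0 0 0 0 0" --pt "0 0 0 0 0 0" --pt "0 0 0 0 0 0" --pt "0 0 0 0 0 0" --pt "0 0 0 0 0 0" --pt "0 0 0 0 0 0" --pt "0 0 0 0 0 0" --pt "0 0 0 0 0 0" --pt "0 0 0 0 0 0" --claw 85

```text
clock: 31.0
tcp_pos: [0.5009, -0.2432, 0.1831]
orientation: [-0.478, -0.521, -0.478, 0.521]
wrist_force: [0.4, 0.2, -0.8]
finger_gap: 0.0848
```

Call:
send_rows --pt "-5 0 0 0 0 0" --pt "-15 0 0 0 0 0" --pt "-30 0 0 0 0 0" --pt "-50 0 0 0 0 0" --pt "-75 0 0 0 0 0" --pt "-95 0 0 0 0 0" --pt "-110 0 0 0 0 0" --pt "-120 0 0 0 0 0" --pt "-120 0 0 0 0 0" --pt "-120 0 0 0 0 0"

```text
clock: 32.25
tcp_pos: [0.5007, -0.2431, 0.3024]
orientation: [-0.478, -0.521, -0.478, 0.521]
wrist_force: [0.9, 0.9, 0.2]
finger_gap: 0.085
```

```bash
python3 go.py;python3 - <<'E'
from h import *
s=cam("side");f=s["frame"]; cv2.imwrite("pics/z9.png",cv2.resize(f[90:155,270:345],None,fx=9,fy=9,interpolation=2))
cv2.imwrite("pics/side9.png",f)
print(proj(s,[[.501,-.2425,.226],[.501,-.2425,.15],[.501,-.2425,.178]]))
E
```

```text
t 32.25 tcp [ 0.5007 -0.2431  0.3024] axes
 [[-0.001  0.996 -0.086]
 [ 0.001 -0.086 -0.996]
 [-1.    -0.001 -0.   ]] F [0.9 0.9 0.2] gap 0.085 q [-0.6   0.27  0.16  1.46 -0.    1.06]
[[306.90858211 108.61977798]
 [304.97704724 131.89148573]
 [305.67409941 123.49319338]]
```

View pics/z9.png

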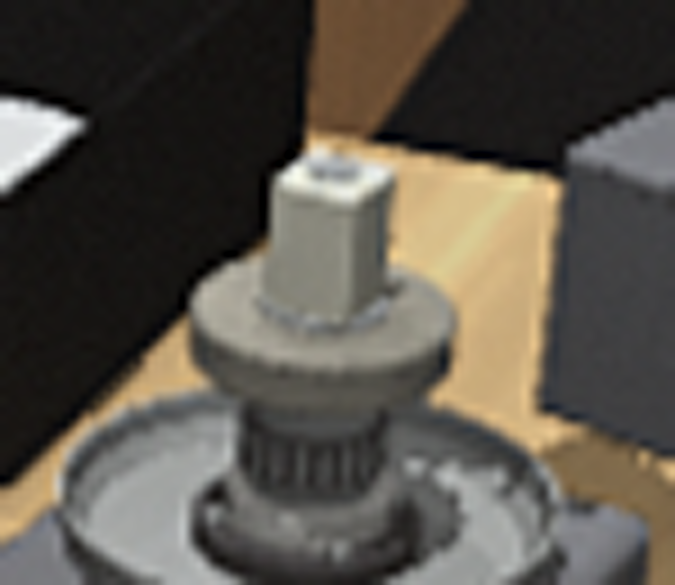

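View pics/side9.png

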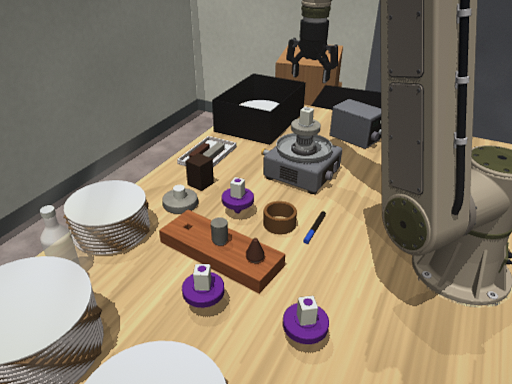

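The stone stands upright in the chuck. Its hub top is at (307,108.9), against (306.9,108.6) predicted for fully home. The stand and the bystanders look unmoved, and the gripper is clear.

```bash
python3 -c "
from workcell import job
print(job.hand_in())"
```

```text
the job is handed in; nothing more can be done
None
```

The disc stone is fitted in the chuck, fully home, and the catch held under the pull test. I let go and handed the job in at about 32 s.

- **Fitting:** I lifted the stone out of the stand by its hub and lowered it into the bore. It touched the bore wall once at about 5 N, and a shift of under 2 mm cleared that. The catch then took hold and drew it home. At the predicted height it met a firm stop; I pressed to about 8 N there, and no reading on the way down came near forcing it.
- **Pull test:** The last steady hold was 16–17 N at the wrist, about 14 N without the stone's weight. My first step of the pull overshot to 21.5 N at the wrist (18.5 N net), and I backed off in two steps. The stone stayed in throughout and went back to the same height afterwards.
- **Unexplained reading:** Under the pull the tool rose about 2.5 mm, where I expected about 1.6–1.9 mm. I put this down to flex in the arm and grip, but did not confirm it.
- **Last checks:** After release, the hub top is within about 0.5 px of where a fully seated stone should appear in the side view. By eye in that view, the stand, its other stones and the loose things look unmoved, and the gripper is about 75 mm above the hub.

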